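# Screw the light-shield cap onto the field photometer

### The job

Take the round black light-shield cap from the tray, set it upright on the threaded sample well of the photometer and screw it fully home: turn it gently backward (counter-clockwise from above) until you feel it drop a step into the thread, then forward (clockwise) to its stop, and let go. Do not force the thread at any time, and leave the bottle, beaker and vial where they are.

Things in the scene. Friction and masses are not known exactly. Their poses are not given: they have to be found in the camera images.
- cap_mid (a point): centre (half-way up its axis) of the black ribbed plastic light-shield cap: a cylinder, 54 mm diameter, 46 mm tall, about 90 g, z up, standing open end down in the tray. Grip it across its diameter on the upper half, which is solid. The lower 22 mm is a hollow skirt.
- cap: the same cap, origin at the centre of its underside. Four lugs 90 degrees apart, each 14 degrees wide, stand inward from the skirt at its lower edge (39.6 mm between opposite lugs) and ride on the well's thread; their angle in the cap is not given. The lugs crack if any one is pressed with more than 25 N, and the collar's four thin thread starts if any one is pressed with more than 6 N.
- meter: the photometer: grey block 180 x 150 x 60 mm, fixed, with a screen and keys on the half of its top towards -x of its frame; origin at the centre of its underside. The black threaded well stands on top, 30 mm towards +x from the middle.
- well (a point): point on the upright axis of the well's collar, 15 mm above the block: the flat tops of its thread lie here or up to 3 mm higher or lower, unknown, other each time. A bevelled spigot, 37 mm diameter, rises 6 mm above the flat tops and centres the cap; a sample vial, 21 mm diameter, stands 15 mm above them inside. Four thread starts 90 degrees apart, their angle unknown too: both must be felt.
- cap_rest (a point): where cap_mid would be, for a collar of middle height, with the lugs on the flat tops; 2.5 mm higher if they land on the four thread starts (small teeth). Turned backward (counter-clockwise from above) by at most 80 degrees, the lugs fall about 5 mm into the entry gaps; at most 12 degrees further back they run against the thread starts. Turned forward on the flat tops they jam on the starts.
- cap_home (a point): where cap_mid would be, for a collar of middle height, with the cap home. From the gaps it turns forward (clockwise) 57 to 69 degrees, sinking 0.6 mm per 10 degrees, to a solid stop. The vial is sprung: after 15 degrees it pushes the cap up with 20 N, which the thread holds, so turning takes 0.2 to 0.4 N m. The collar's cushion gives 1 mm per 3 N up or down and 1 degree per 0.035 N m.
- tray: pale plastic tray, fixed, 200 x 160 mm, walls 18 mm high and 4 mm thick; origin at the centre of its underside. The cap stands on its floor within 30 mm of its middle.
- sample_bottle_mid (a point): white sample bottle, 66 mm diameter, 150 mm tall, loose: leave it alone; point half-way up its axis
- beaker_mid (a point): clear beaker, 64 mm diameter, 80 mm tall, loose: leave it alone; point half-way up its axis
- vial_mid (a point): small capped glass vial, 26 mm diameter, 55 mm tall, loose: leave it alone; point half-way up its axis
Things that resemble listed ones, but are neither listed nor needed, are in the scene too. Leave any green, red or yellow look-alike of the cap alone.

How it is judged:
By the outcome, as a careful person would: the job done as asked, in the order asked, and still so for the second after the job is handed in, with the robot touching nothing.
It also fails if it takes over 61 s, if anything falls off the work surface, if the arm or the gripper's body presses on something with over 40 N, if the wrist force passes 120 N, or if a joint passes its speed limit or range.

### The arm

A 7-joint arm with a two-finger parallel gripper is mounted at the origin on the work surface. World frame = base frame: x ahead of the robot, y to its left, z up, the work surface at z = 0. Lengths are in m, angles in degrees, forces in N, time in s.
With the tool pointing down it reaches from about 0.425 to 0.925 m from the base axis. Payload 6.8 kg.
Tool frame: the origin (TCP) lies on the centre line of the jaws, within the pads' length; the fingertips stand 11 mm ahead of it and the grasp point (between the pads) lies 8 mm behind it; x points along the fingers, y is the direction in which the jaws open and shut, and the axes are right-handed (so a half turn about x gives the same grasp; the last joint's range is limited). The gripper opens to 88 mm and grips with 3 to 60 N. Pads are 20 mm wide; open, the fingers measure 115 mm over their backs; the gripper's body (75 mm by 178 mm) begins 61 mm behind the grasp point.
Start: joints at [69.379, 27.33, 1.283, 89.118, -0.659, 63.558, -4.761], TCP at [0.168, -0.654, 0.234] pointing down, gripper open.
Joint ranges: [-169.35, 169.35], [-19.33, 120.38], [-80.79, 83.38], [13.8, 139.57], [-78.32, 258.32], [9.67, 109.79], [-169.56, 169.56]. Speed limits (degrees/s): [136.94, 136.94, 180, 180, 180, 180, 180].

### API

Orientations are given as [roll, pitch, yaw] about the fixed x, y, z axes, in that order (R = Rz(yaw) Ry(pitch) Rx(roll)).
In Python, from station import env, imaging gives the robot as it stands. The module is installed in compiled form; this text tells all that it offers. Calls block until the motion is done:
- env.move_ptp(position, orientation): joint-space move of the TCP to a pose.
- env.move_linear(position, frame=None, speed=0.15): straight line of the TCP; frame=None keeps the orientation; speed is the mean speed in m/s.
- env.move_j(angles): joint-space move.
- env.command_gripper(opening): finger opening in m; the grip force is fixed at half the most; returns when the fingers have stopped.
- env.sleep(seconds).
- env.ik(position, orientation): joint angles nearest the present ones, or None.
- env.state(): the state.
- imaging.capture(name): name is "side" or "top"; returns the picture (480x640x3 uint8, blue, green, red); there is no depth.
- imaging.calibration(name): a dict with "fx", "fy", "cx", "cy" (pixels), "R" (3x3) and "t" (3): a world point X has camera coordinates R X + t. Camera axes: x right, y down, z forward; pixel columns grow to the right and rows downward; lengths in m; the calibration is good to about 2 mm. A picture is of the moment at which its call begins. calibration takes no time and is no camera call.
A pose or a line that the arm cannot do raises env.IKError and nothing moves.
- env.close_job(): hands the job in, once; it reports no verdict.
The state is a dict: "time_s": time; "joint_pos": joint angles; "joint_velocities": joint speeds; "tau": joint torques, N m; "tool_pos": TCP position; "orientation": TCP orientation; "wrist_force": force on the tool from outside, world axes, zero at the start; "ft_torque": the same for the moment, N m; "width": finger opening in m.
Only numpy, scipy, OpenCV 4.12 (cv2) and the standard library are available. Lean on these libraries where they do the work, as an engineer would, in place of code of your own. Each camera call takes 0.05 s, during which the arm holds its last target.

## Working session

There is one attempt and no reset: what is moved stays moved. The work goes in short steps, each a Python script; the robot and the scene stay as the last script left them, time stands still between calls to the robot, and variables do not carry over. Pictures are saved under pics/ and viewed, and the job is handed in when it is done.

```bash
mkdir -p pics
python3 - <<'E'
from station import env, imaging
import cv2
s=env.state();print({k:(s[k]) for k in s})
for n in("top","side"):
    cv2.imwrite(f"pics/{n}0.png",imaging.capture(n)); c=imaging.calibration(n);print(n,c)
E
```

```text
{'time_s': 0.0, 'joint_pos': array([69.38099928, 27.37395883,  1.2786696 , 89.17593161, -0.65831597,
       63.55638831, -4.76095473]), 'joint_velocities': array([ 0.13438138, -0.04628699, -0.03668445,  0.02139901,  0.0120598 ,
        0.00739044,  0.02471817]), 'tau': array([-6.96825482e-04, -5.82865512e+01,  1.53485633e+00, -2.72613806e+01,
       -5.42161928e-02,  1.70482969e-02,  1.38074311e-04]), 'tool_pos': array([ 0.16801545, -0.6531803 ,  0.23272029]), 'orientation': array([-85.84106749,  89.90104825, 108.58726268]), 'wrist_force': array([-0.07406232,  0.89113604, -0.34680108]), 'ft_torque': array([ 0.01447058, -0.05453734,  0.02139127]), 'width': 0.08784624991238829}
top {'fx': 586.7604279274497, 'fy': 586.7604279274497, 'cx': 315.24996476992766, 'cy': 228.93270730776493, 'R': array([[ 1.85791045e-02, -9.99826981e-01,  9.07889098e-04],
       [-9.93940228e-01, -1.85680948e-02, -1.08342280e-01],
       [ 1.08340392e-01,  1.11051504e-03, -9.94113236e-01]]), 't': array([0.07948913, 0.58581648, 1.17214127])}
side {'fx': 612.1937877012131, 'fy': 612.1937877012131, 'cx': 322.0163457436155, 'cy': 241.67056502912612, 'R': array([[-0.98916277, -0.14560588,  0.0188664 ],
       [-0.11237243,  0.66808753, -0.73554843],
       [ 0.09449577, -0.72969719, -0.6772094 ]]), 't': array([0.57683128, 0.08567053, 1.01579606])}
```

View pics/top0.png

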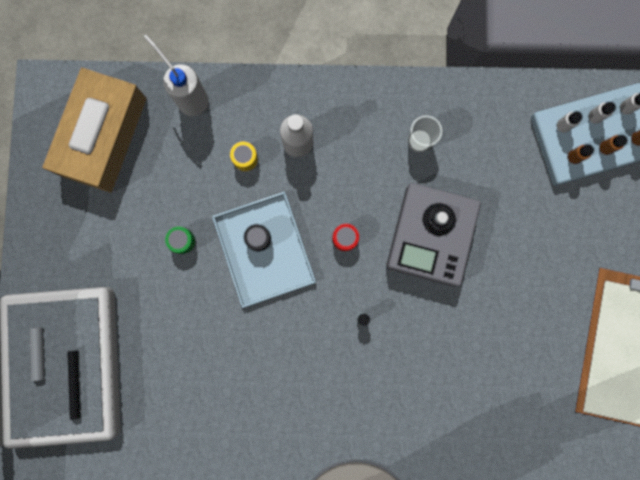

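View pics/side0.png

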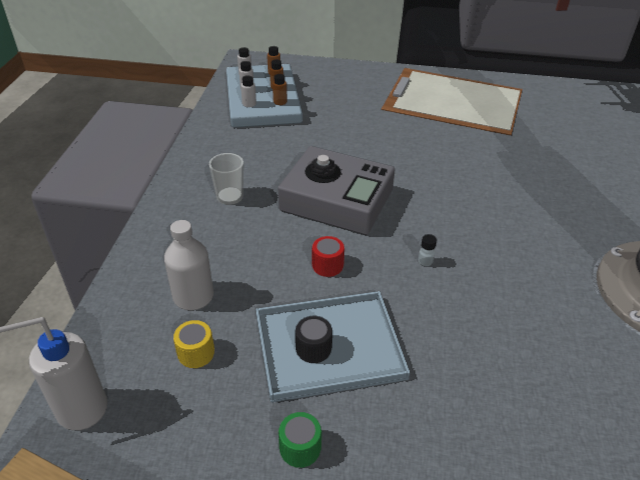

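Both views show the scene: the black cap in the tray (top 258,237; side 314,338), and the well on the grey meter (top 440,218; side 323,170). I'll enlarge these for precise readings.

Run:
```python
import cv2,numpy as np
t=cv2.imread("pics/top0.png");s=cv2.imread("pics/side0.png")
def crop(im,x,y,w=50,k=8):
    c=im[y-w//2:y+w//2,x-w//2:x+w//2]; c=cv2.convertScaleAbs(c,alpha=1.6,beta=10)
    c=cv2.resize(c,None,fx=k,fy=k,interpolation=cv2.INTER_CUBIC)
    for i in range(0,w,10):
        cv2.putText(c,str(x-w//2+i),(i*k,10),0,.35,(0,255,255),1);cv2.putText(c,str(y-w//2+i),(0,i*k+10),0,.35,(0,255,255),1)
        cv2.line(c,(i*k,0),(i*k,w*k),(0,200,200),1);cv2.line(c,(0,i*k),(w*k,i*k),(0,200,200),1)
    return c
cv2.imwrite("pics/c1.png",np.hstack([crop(t,258,237),crop(t,440,218)]))
cv2.imwrite("pics/c2.png",np.hstack([crop(s,314,338),crop(s,323,170)]))
```

```text
(no output)
```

View pics/c1.png

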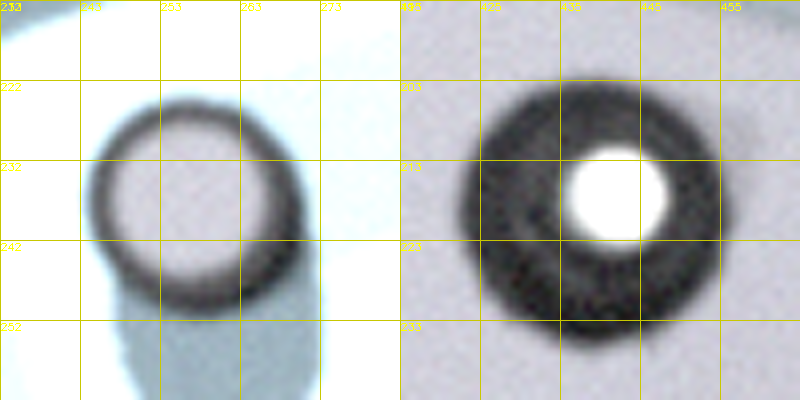

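View pics/c2.png

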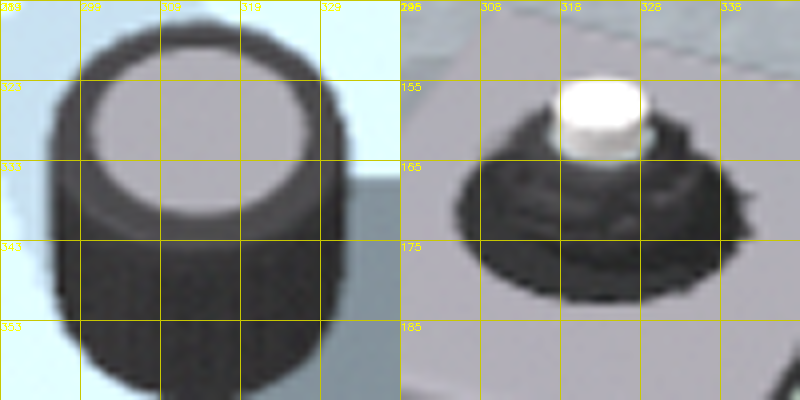

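```bash
cat > h.py <<'E'
import numpy as np, cv2
from scipy.optimize import least_squares
from station import env, imaging
C={n:imaging.calibration(n) for n in("top","side")}
def proj(n,X):
    c=C[n];p=c["R"]@np.asarray(X,float)+c["t"];return np.array([c["fx"]*p[0]/p[2]+c["cx"],c["fy"]*p[1]/p[2]+c["cy"]])
def tri(pt,ps):
    r=least_squares(lambda X:np.r_[proj("top",X)-pt,proj("side",X)-ps],[.6,0,.05]);return r.x,r.fun
def onz(n,uv,z):
    c=C[n];d=c["R"].T@np.array([(uv[0]-c["cx"])/c["fx"],(uv[1]-c["cy"])/c["fy"],1]);o=-c["R"].T@c["t"];return o+d*(z-o[2])/d[2]
def st(): 
    s=env.state();return s
E
python3 - <<'E'
from h import *
np.set_printoptions(precision=4,suppress=True)
print("cap top",tri((256.1,236.3),(313.6,328.8)))
print(onz("top",(256.1,236.3),.0500),onz("side",(313.6,328.8),.050))
print("vial top",tri((441.8,217.1),(322.6,157.5)))
for z in (.087,.09,.093):print(onz("top",(441.8,217.1),z),onz("side",(322.6,157.5),z))
for n,uvs in (("top",[(410,184),(480,199),(462,287),(388,267)]),("side",[(300,149),(394,163),(380,215),(281,186)])):
    for u in uvs: print(n,u,onz(n,u,.06))
E
```

```text
cap top (array([0.5654, 0.2095, 0.0495]), array([-0.0009, -0.1352,  0.0953,  0.0161]))
[0.5651 0.2094 0.05  ] [0.5655 0.2099 0.05  ]
vial top (array([ 0.6062, -0.1564,  0.0919]), array([-0.0091, -0.3518,  0.326 ,  0.0571]))
[ 0.6062 -0.1575  0.087 ] [ 0.6078 -0.1635  0.087 ]
[ 0.6058 -0.1568  0.09  ] [ 0.6072 -0.1592  0.09  ]
[ 0.6054 -0.1562  0.093 ] [ 0.6067 -0.155   0.093 ]
top (410, 184) [ 0.6761 -0.0994  0.06  ]
top (480, 199) [ 0.648  -0.2405  0.06  ]
top (462, 287) [ 0.4708 -0.2027  0.06  ]
top (388, 267) [ 0.5077 -0.0558  0.06  ]
side (300, 149) [ 0.6608 -0.223   0.06  ]
side (394, 163) [ 0.4756 -0.2075  0.06  ]
side (380, 215) [ 0.4902 -0.0486  0.06  ]
side (281, 186) [ 0.6743 -0.1001  0.06  ]
```

Run:
```python
import cv2,numpy as np
t=cv2.imread("pics/top0.png");s=cv2.imread("pics/side0.png")
def crop(im,x,y,w=130,k=6,h=100):
    c=im[y-h//2:y+h//2,x-w//2:x+w//2]; c=cv2.convertScaleAbs(c,alpha=1.6,beta=10)
    c=cv2.resize(c,None,fx=k,fy=k,interpolation=cv2.INTER_CUBIC)
    for i in range(0,w,10):
        cv2.putText(c,str(x-w//2+i),(i*k,10),0,.35,(0,0,255),1);cv2.line(c,(i*k,0),(i*k,h*k),(0,200,200),1)
    for i in range(0,h,10):
        cv2.putText(c,str(y-h//2+i),(0,i*k+10),0,.35,(0,0,255),1);cv2.line(c,(0,i*k),(w*k,i*k),(0,200,200),1)
    return c
cv2.imwrite("pics/m1.png",crop(t,434,235,k=6))
cv2.imwrite("pics/m2.png",crop(s,338,190,k=6))
```

```text
(no output)
```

View pics/m1.png

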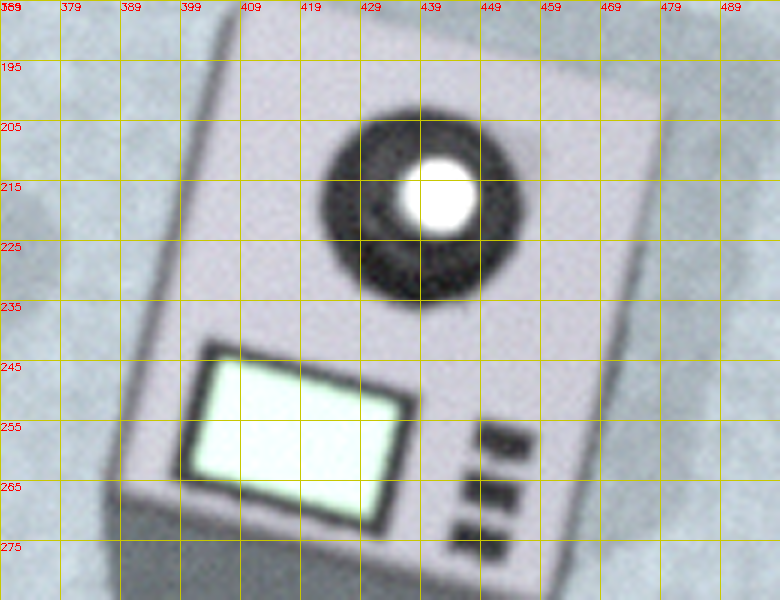

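View pics/m2.png

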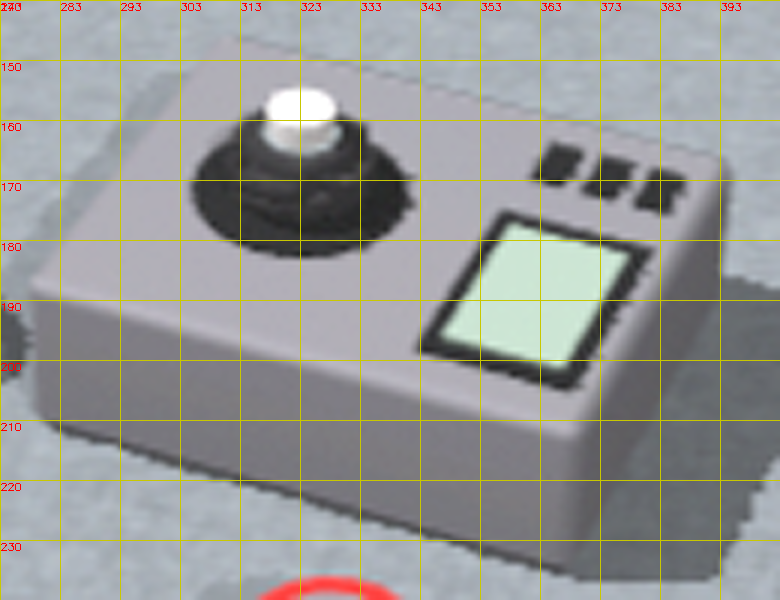

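Run:
```python
from h import *
np.set_printoptions(precision=3,suppress=True)
print("base circ",onz("top",(438.7,219.2),.061))
print("bottle",onz("top",(300,148),0),"beaker",onz("top",(421,140),0.0),onz("top",(427,130),0.08))
for p in([.565,.2095,.031],[.606,-.157,.1]):
  for psi in range(90,300,30):
    q=env.ik(p,[0,90,psi]); print(p,psi,q)
```

```text
base circ [ 0.605 -0.157  0.061]
bottle [0.761 0.126 0.   ] beaker [ 0.784 -0.133  0.   ] [ 0.783 -0.13   0.08 ]
[0.565, 0.2095, 0.031] 90 [ 19.277  56.774 -68.538 104.237  59.65   64.442 108.552]
[0.565, 0.2095, 0.031] 120 [ -59.897   46.16    48.294  109.652  -47.645   46.776 -135.126]
[0.565, 0.2095, 0.031] 150 [  -7.709   37.404  -24.877  106.003   22.673   41.521 -165.299]
[0.565, 0.2095, 0.031] 180 [  -5.564   38.017  -27.837  105.849   25.274   42.347 -137.388]
[0.565, 0.2095, 0.031] 210 [  -2.154   39.178  -32.614  105.608   29.434   43.857 -110.676]
[0.565, 0.2095, 0.031] 240 [  4.72   42.382 -42.649 105.138  38.046  47.818 -87.234]
[0.565, 0.2095, 0.031] 270 [  8.281  44.645 -48.171 104.904  42.722  50.516 -60.623]
[0.606, -0.157, 0.1] 90 [   2.249   31.436    8.896  102.882   -6.419   46.171 -165.689]
[0.606, -0.157, 0.1] 120 [   7.477   31.207    1.811  102.492   -1.297   46.321 -140.079]
[0.606, -0.157, 0.1] 150 [  11.801   31.277   -4.026  102.166    2.873   46.656 -113.614]
[0.606, -0.157, 0.1] 180 [ 17.67   31.741 -11.962 101.723   8.517  47.413 -88.331]
[0.606, -0.157, 0.1] 210 [ 23.381  32.622 -19.77  101.295  14.089  48.513 -62.901]
[0.606, -0.157, 0.1] 240 [ 27.141  33.46  -24.995 101.016  17.851  49.463 -35.934]
[0.606, -0.157, 0.1] 270 [ 30.849  34.52  -30.246 100.746  21.676  50.61   -8.968]
```

Run:
```python
from h import *
np.set_printoptions(precision=4,suppress=True)
o=[0,90,200]
env.move_ptp([.5653,.2096,.16],o); s=env.state();print(s["time_s"],s["tool_pos"],s["wrist_force"],s["joint_pos"])
env.move_linear([.5653,.2096,.0305],speed=.12); s=env.state();print(s["time_s"],s["tool_pos"],s["wrist_force"],s["ft_torque"])
cv2.imwrite("pics/s1.png",imaging.capture("side"));cv2.imwrite("pics/t1.png",imaging.capture("top"))
```

```text
3.425 [0.5657 0.2087 0.1599] [-0.501  -0.4012 -0.511 ] [   5.8706   31.5061  -43.4767  101.0586   25.2258   57.622  -117.3271]
4.6583 [0.5659 0.21   0.0313] [0.6936 0.3104 0.7033] [-0.0097  0.0105 -0.0175]
```

View pics/s1.png

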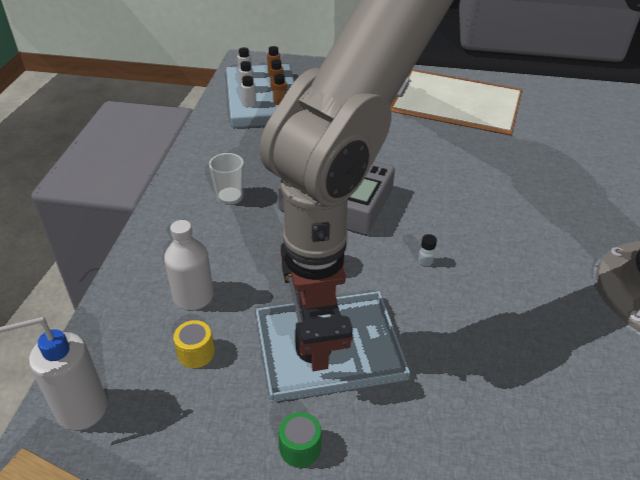

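View pics/t1.png

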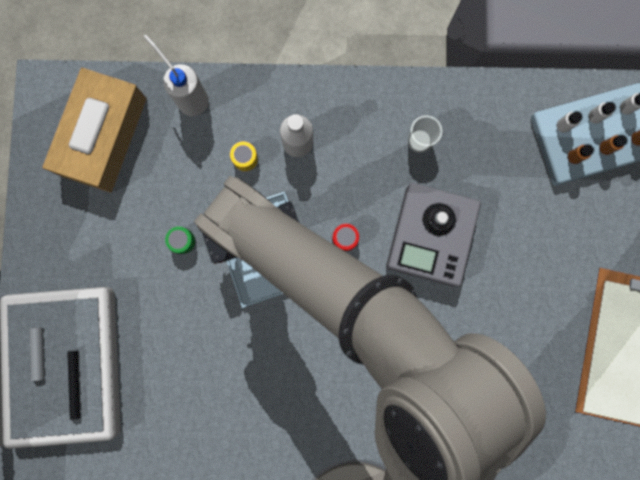

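The jaws are over the cap (side about 320,345) inside the tray. I'll grip and lift it.

```bash
cat >> h.py <<'E'
def avg(n=8,dt=.02):
    F=[];T=[]
    for i in range(n):
        env.sleep(dt);s=env.state();F.append(s["wrist_force"]);T.append(s["ft_torque"])
    return np.mean(F,0),np.mean(T,0),np.std(F,0),np.std(T,0),s
E
python3 - <<'E'
from h import *
np.set_printoptions(precision=4,suppress=True)
b=avg(8); print("pre",*b[:4])
env.command_gripper(.045)
s=env.state();print(s["time_s"],s["width"],s["tool_pos"])
env.move_linear([.5653,.2096,.17],speed=.15)
b=avg(8); print("post",*b[:4]);s=b[4];print(s["time_s"],s["width"],s["tool_pos"])
# test duration of small moves
o=[0,90,200]
p=np.array([.5653,.2096,.17])
t=s["time_s"]; env.move_linear(p-[0,0,.001],speed=.03); s=env.state();print("1mm lin",s["time_s"]-t,s["tool_pos"])
t=s["time_s"]; q=env.ik(p,[0,90,204]); env.move_j(q); s=env.state();print("4deg movej",s["time_s"]-t,s["tool_pos"],q-s["joint_pos"])
E
```

```text
pre [-0.0352  0.2649  0.0521] [-0.006  -0.0141  0.0082] [0.2558 0.444  0.7226] [0.0358 0.0406 0.0371]
5.5167 0.05404170089911701 [0.5653 0.2096 0.0305]
post [ 0.1993  0.0764 -0.6577] [0.0139 0.0159 0.007 ] [0.4355 0.6193 0.5364] [0.022  0.0304 0.0525]
6.7333 0.053483190604713925 [0.5647 0.2093 0.1689]
1mm lin 0.25 [0.5651 0.2096 0.1686]
4deg movej 0.25 [0.5653 0.2096 0.17  ] [-0.0051 -0.0079  0.0029  0.0032  0.0077  0.0051  0.0845]
```

Run:
```python
from h import *
np.set_printoptions(precision=4,suppress=True)
q=env.ik([.606,-.157,.18],[0,90,195]); print(q)
env.move_ptp([.606,-.157,.18],[0,90,195]); s=env.state();print(s["time_s"],s["tool_pos"],s["width"])
env.move_linear([.606,-.157,.135],speed=.12); s=env.state();print(s["time_s"],s["tool_pos"])
a=imaging.capture("side");cv2.imwrite("pics/s2.png",a)
b=imaging.capture("top");cv2.imwrite("pics/t2.png",b)
c=cv2.resize(cv2.convertScaleAbs(a[110:210,260:390],alpha=1.6,beta=10),None,fx=6,fy=6,interpolation=cv2.INTER_CUBIC)
cv2.imwrite("pics/s2c.png",c)
```

```text
[ 38.4996  31.5085 -41.1669  96.988   23.3115  60.3809 -85.2272]
8.6167 [ 0.6064 -0.1546  0.1802] 0.053889351169774086
9.1417 [ 0.6062 -0.1562  0.135 ]
```

View pics/s2c.png

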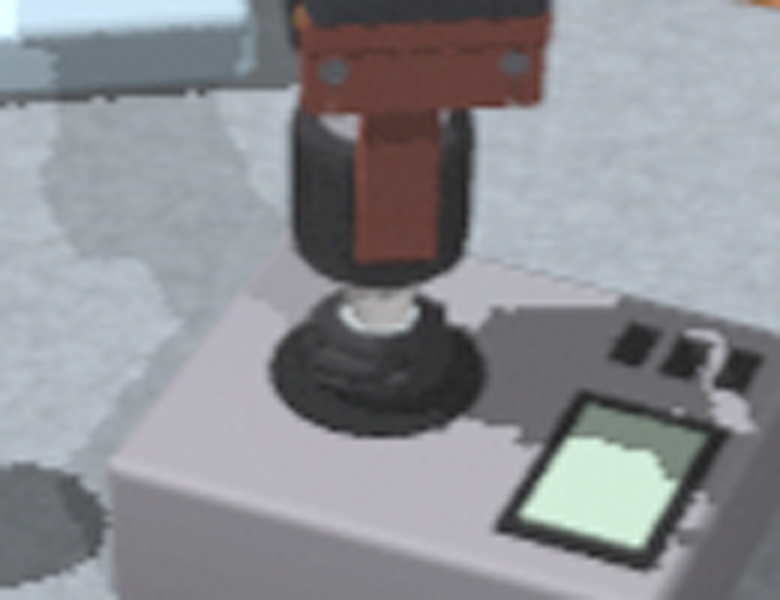

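View pics/t2.png

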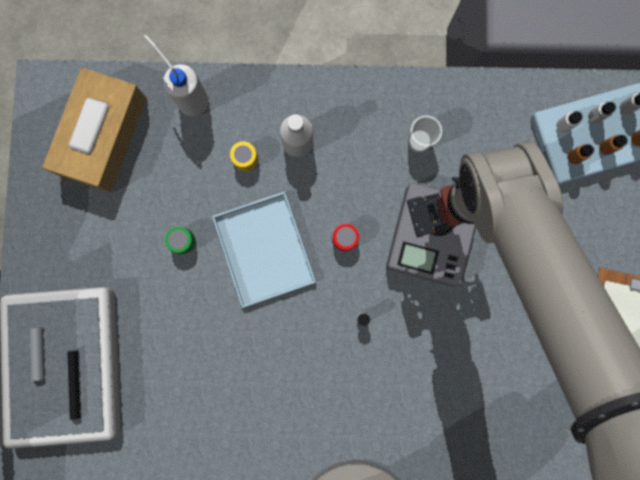

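Run:
```python
from h import *
np.set_printoptions(precision=2,suppress=True)
def circ(c,r,n="side"):
    a=np.linspace(0,2*np.pi,361);P=np.array([proj(n,[c[0]+r*np.cos(t),c[1]+r*np.sin(t),c[2]]) for t in a]);return P.min(0),P.max(0)
print("cap bottom pred",circ((.6062,-.1565,.108),.027))
print("cap top pred",circ((.6062,-.1565,.154),.027))
print("vial top",circ((.606,-.157,.092),.0105), "top view",circ((.606,-.157,.092),.0105,"top"))
for r in(.035,.036,.037):print("base",circ((.606,-.157,.061),r),circ((.606,-.157,.061),r,"top"))
```

```text
cap bottom pred (array([308.29, 141.94]), array([337.96, 158.79]))
cap top pred (array([308.39, 120.34]), array([338.91, 136.88]))
vial top (array([317.39, 154.09]), array([328.81, 160.67])) top view (array([436.73, 211.54]), array([447.49, 222.21]))
base (array([304.07, 160.24]), array([341.46, 182.41])) (array([421.32, 201.6 ]), array([456.22, 236.23]))
base (array([303.53, 159.94]), array([341.99, 182.74])) (array([420.83, 201.11]), array([456.72, 236.73]))
base (array([303.  , 159.64]), array([342.52, 183.07])) (array([420.33, 200.62]), array([457.22, 237.23]))
```

```bash
cat >> h.py <<'E'
import json
np.set_printoptions(precision=3,suppress=True)
def go(x,y,z,psi): env.move_j(env.ik([x,y,z],[0,90,psi]))
def meas(b,n=5,dt=.015):
    F,T,_,_,s=avg(n,dt);return F-b[0],T-b[1],s
E
python3 - <<'E'
from h import *
x,y,psi=.606,-.157,195
env.move_linear([x,y,.117],speed=.08); env.sleep(.15)
F,T,_,_,s=avg(12,.02); json.dump([list(F),list(T)],open("bias.json","w")); b=(F,T); print("bias",F,T,s["time_s"],s["tool_pos"])
z=.117
while z>.098:
    z-=.001; env.move_linear([x,y,z],speed=.02); f,t,s=meas(b); print("%.4f %.4f"%(z,s["tool_pos"][2]),f,t,"%.2f"%s["time_s"])
    if f[2]>1.3 or np.hypot(*f[:2])>2.0 or abs(t).max()>.15: break
E
```

```text
bias [ 0.059 -0.066 -1.1  ] [-0.011 -0.013  0.003] 9.9667 [ 0.606 -0.157  0.117]
0.1160 0.1160 [ 0.012  0.112 -0.07 ] [-0.01   0.023 -0.005] 10.30
0.1150 0.1150 [-0.224 -0.247  0.195] [ 0.019  0.027 -0.007] 10.63
0.1140 0.1140 [-0.134 -0.317  0.381] [ 0.02  -0.009  0.004] 10.97
0.1130 0.1130 [0.62  0.478 0.188] [ 0.014  0.021 -0.004] 11.30
0.1120 0.1120 [-0.203 -0.011  0.23 ] [0.009 0.021 0.023] 11.63
0.1110 0.1110 [ 0.211 -0.37   0.012] [ 0.005  0.007 -0.003] 11.97
0.1100 0.1100 [ 0.135 -0.029  0.567] [0.027 0.009 0.022] 12.30
0.1090 0.1090 [-0.16   0.085 -0.029] [ 0.008 -0.002 -0.008] 12.63
0.1080 0.1080 [0.35  0.222 0.304] [ 0.032 -0.003 -0.024] 12.97
0.1070 0.1070 [ 0.078 -0.037  0.414] [ 0.004 -0.015 -0.016] 13.30
0.1060 0.1060 [-0.321  0.17   0.388] [0.008 0.009 0.004] 13.63
0.1050 0.1051 [0.308 0.669 1.086] [ 0.04  -0.031 -0.014] 13.97
0.1040 0.1042 [-0.062  0.536  2.751] [ 0.083  0.049 -0.015] 14.30
```

Run:
```python
from h import *
b=[np.array(v) for v in json.load(open("bias.json"))]
x,y,psi,z=.606,-.157,195,.104
drop=0;done=False
while psi<195+96 and not done:
    psi+=4; go(x,y,z,psi); f,t,s=meas(b,6); print("psi %d z %.4f"%(psi,z),f,t,"%.2f"%s["time_s"])
    if t[2]<-.13 or np.hypot(*f[:2])>3 or f[2]>5: print("STOP");break
    z0=z
    while f[2]<1.1 and z0-z<.0085:
        z-=.001; env.move_linear([x,y,z],speed=.02); f,t,s=meas(b,6); print("   down %.4f"%z,f,t,"%.2f"%s["time_s"])
        if abs(t).max()>.2 or np.hypot(*f[:2])>3: print("STOP2");done=True;break
    if z0-z>.0015: done=True
json.dump([x,y,z,psi],open("pose.json","w"))
```

```text
psi 199 z 0.1040 [0.718 0.489 1.862] [ 0.105 -0.158 -0.013] 14.65
psi 203 z 0.1040 [0.232 0.184 0.096] [ 0.021 -0.008  0.018] 15.00
   down 0.1030 [ 0.037  0.492 -0.043] [ 0.088  0.032 -0.009] 15.35
   down 0.1020 [-0.072  0.811  1.797] [ 0.143  0.122 -0.008] 15.70
```

The cap dropped about 2.5 mm, so it had landed on the teeth and now sits on the flat tops. I'll keep turning backward.

Run:
```python
from h import *
b=[np.array(v) for v in json.load(open("bias.json"))]
x,y,z,psi=json.load(open("pose.json"))
done=False
while psi<195+96 and not done:
    psi+=4; go(x,y,z,psi); f,t,s=meas(b,6); print("psi %d z %.4f"%(psi,z),f,t,"%.2f"%s["time_s"])
    if t[2]<-.13 or np.hypot(*f[:2])>3 or f[2]>5: print("STOP");break
    z0=z
    while f[2]<0.8 and z0-z<.0065:
        z-=.001; env.move_linear([x,y,z],speed=.02); f,t,s=meas(b,6); print("   down %.4f"%z,f,t,"%.2f"%s["time_s"])
        if abs(t).max()>.25 or np.hypot(*f[:2])>3: print("STOP2");done=True;break
    if z0-z>.0015: done=True
json.dump([x,y,z,psi],open("pose.json","w"))
```

```text
psi 207 z 0.1020 [-0.037  0.598  1.535] [ 0.19  -0.085 -0.014] 16.05
psi 211 z 0.1020 [0.444 0.669 1.85 ] [ 0.175 -0.118 -0.021] 16.40
psi 215 z 0.1020 [0.363 0.835 1.851] [ 0.168 -0.149 -0.013] 16.75
psi 219 z 0.1020 [0.842 0.609 2.006] [ 0.116 -0.144 -0.013] 17.10
psi 223 z 0.1020 [0.408 0.501 1.896] [ 0.08  -0.126 -0.012] 17.45
psi 227 z 0.1020 [ 0.407 -0.142  1.972] [ 0.02  -0.111  0.004] 17.80
psi 231 z 0.1020 [0.198 0.265 1.683] [ 0.026 -0.111 -0.035] 18.15
psi 235 z 0.1020 [0.068 0.011 2.003] [ 0.01  -0.085 -0.017] 18.50
psi 239 z 0.1020 [0.196 0.449 1.723] [ 0.016 -0.101 -0.01 ] 18.85
psi 243 z 0.1020 [ 0.257 -0.128  1.879] [-0.015 -0.084 -0.008] 19.20
psi 247 z 0.1020 [-0.175 -0.112  2.164] [-0.037 -0.088 -0.006] 19.55
psi 251 z 0.1020 [ 0.312 -0.342  1.909] [-0.021 -0.085  0.012] 19.90
psi 255 z 0.1020 [-0.268  0.13   2.294] [-0.039 -0.104 -0.009] 20.25
psi 259 z 0.1020 [-0.042  0.389  1.871] [-0.05  -0.152 -0.002] 20.60
psi 263 z 0.1020 [0.269 0.312 0.159] [ 0.052 -0.072 -0.   ] 20.95
   down 0.1010 [ 0.375  0.286 -0.239] [ 0.034 -0.09  -0.005] 21.30
   down 0.1000 [0.128 0.254 0.362] [ 0.027 -0.12   0.001] 21.65
   down 0.0990 [0.188 0.632 0.499] [ 0.063 -0.088 -0.014] 22.00
   down 0.0980 [-0.303  0.574  0.093] [ 0.037 -0.116 -0.026] 22.35
   down 0.0970 [-0.304  0.208  2.197] [0.026 0.054 0.002] 22.70
```

Run:
```python
from h import *
b=[np.array(v) for v in json.load(open("bias.json"))]
x,y,z,psi=json.load(open("pose.json"))
p0=psi; z-= -.0003; hist=[]
while p0-psi<92:
    psi-=4; z-=.00024; go(x,y,z,psi); f,t,s=meas(b,6); hist.append(t[2]); print("turn %d z %.4f"%(p0-psi,z),f,t,"%.2f w %.4f"%(s["time_s"],s["width"]))
    if (p0-psi<16 and t[2]>.17) or t[2]>.55 or np.hypot(*f[:2])>5 or abs(f[2])>6: print("STOP");break
    z+=np.clip((f[2]-.8)/3*.5,-.5,.5)*1e-3
json.dump([x,y,z,psi],open("pose.json","w"))
```

```text
turn 4 z 0.0971 [0.262 0.725 1.728] [ 0.063 -0.03  -0.011] 23.05 w 0.0540
turn 8 z 0.0970 [-0.03   1.071  1.367] [ 0.056 -0.021 -0.013] 23.40 w 0.0537
turn 12 z 0.0968 [-0.083  0.684  1.318] [ 0.11  -0.022 -0.016] 23.75 w 0.0536
turn 16 z 0.0967 [-0.283  0.478  1.045] [ 0.084  0.005 -0.02 ] 24.10 w 0.0539
turn 20 z 0.0965 [-0.078  0.557  0.961] [ 0.119  0.015 -0.014] 24.45 w 0.0538
turn 24 z 0.0963 [-0.198  0.488  0.842] [ 0.113 -0.004 -0.01 ] 24.80 w 0.0538
turn 28 z 0.0960 [-0.182  1.02   2.012] [ 0.143  0.001 -0.024] 25.15 w 0.0536
turn 32 z 0.0960 [-0.497  0.634  1.623] [ 0.158  0.044 -0.01 ] 25.50 w 0.0538
turn 36 z 0.0959 [-0.665  1.065  2.256] [ 0.196  0.078 -0.018] 25.85 w 0.0539
turn 40 z 0.0959 [-0.731  1.487  2.392] [0.247 0.109 0.019] 26.20 w 0.0535
turn 44 z 0.0959 [-0.715  1.502  2.657] [0.361 0.22  0.082] 26.55 w 0.0536
turn 48 z 0.0960 [-0.95   2.026  1.801] [0.458 0.278 0.146] 26.90 w 0.0537
turn 52 z 0.0959 [-1.762  2.661  2.361] [0.572 0.43  0.264] 27.25 w 0.0536
turn 56 z 0.0959 [-1.627  2.923  2.232] [0.715 0.526 0.317] 27.60 w 0.0536
turn 60 z 0.0959 [-2.344  3.323  1.6  ] [0.835 0.535 0.33 ] 27.95 w 0.0539
turn 64 z 0.0958 [-2.479  4.187  1.113] [0.958 0.577 0.347] 28.30 w 0.0536
turn 68 z 0.0956 [-2.318  4.371  1.085] [1.019 0.643 0.324] 28.65 w 0.0536
turn 72 z 0.0954 [-2.473  4.246  1.195] [1.106 0.693 0.375] 29.00 w 0.0538
turn 76 z 0.0953 [-2.929  4.621  1.339] [1.153 0.721 0.481] 29.35 w 0.0535
STOP
```

Run:
```python
from h import *
a=imaging.capture("side");cv2.imwrite("pics/s3.png",a)
c=cv2.resize(cv2.convertScaleAbs(a[110:210,260:390],alpha=2.2,beta=10),None,fx=6,fy=6,interpolation=cv2.INTER_CUBIC)
cv2.imwrite("pics/s3c.png",c)
s=env.state();print(s["time_s"],s["tool_pos"],s["orientation"],s["joint_pos"],s["wrist_force"],s["ft_torque"])
```

```text
29.4 [ 0.606 -0.157  0.095] [-20.526  89.978 166.699] [ 35.058  36.442 -36.423 100.606  26.639  51.86  -95.631] [-3.055  4.163  0.608] [1.149 0.627 0.471]
```

View pics/s3c.png

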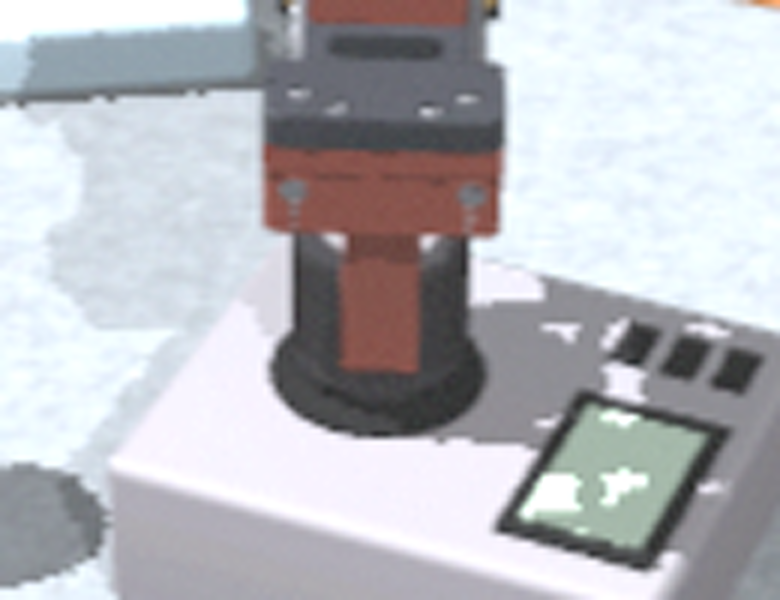

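Run:
```python
from h import *
b=[np.array(v) for v in json.load(open("bias.json"))]
x,y,z,psi=json.load(open("pose.json"))
x-=.0004;y+=.0005
p0=263
go(x,y,z,psi);f,t,s=meas(b,6);print("relieved",f,t,s["time_s"])
for i in range(5):
    psi-=3; z-=.0001; go(x,y,z,psi); f,t,s=meas(b,6); print("turn %d z %.4f"%(p0-psi,z),f,t,"%.2f w %.4f"%(s["time_s"],s["width"]))
    if t[2]>.62 or np.hypot(*f[:2])>7 or abs(f[2])>6: print("STOP");break
json.dump([x,y,z,psi],open("pose.json","w"))
```

```text
relieved [-1.904  3.587  1.272] [0.903 0.468 0.468] 29.75
turn 79 z 0.0952 [-1.669  3.468  1.491] [0.855 0.435 0.553] 30.10 w 0.0537
turn 82 z 0.0951 [-1.857  3.588  1.39 ] [0.925 0.422 0.635] 30.45 w 0.0534
STOP
```

Run:
```python
from h import *
b=[np.array(v) for v in json.load(open("bias.json"))]
x,y,z,psi=json.load(open("pose.json"))
for i in range(4):
    psi+=4; go(x,y,z,psi); f,t,s=meas(b,6); print("psi %d"%psi,f,t,"%.2f"%s["time_s"])
    if t[2]<.2: break
env.command_gripper(.088); f,t,s=meas(b,6); print("open",f,t,s["width"],s["tool_pos"],s["time_s"])
a=imaging.capture("side");cv2.imwrite("pics/s4.png",a)
c=cv2.resize(cv2.convertScaleAbs(a[110:210,260:390],alpha=2.2,beta=10),None,fx=6,fy=6,interpolation=cv2.INTER_CUBIC)
cv2.imwrite("pics/s4c.png",c)
json.dump([x,y,z,psi],open("pose.json","w"))
```

```text
psi 185 [-1.343  3.653  1.457] [0.943 0.314 0.51 ] 30.80
psi 189 [-0.62   3.537  1.212] [0.903 0.216 0.413] 31.15
psi 193 [-0.505  3.381  1.534] [0.859 0.106 0.268] 31.50
psi 197 [0.095 3.637 1.269] [ 0.812 -0.001  0.151] 31.85
open [-0.432 -0.043  0.763] [ 0.014  0.018 -0.017] 0.08795964371796537 [ 0.606 -0.157  0.095] 32.6583
```

View pics/s4c.png

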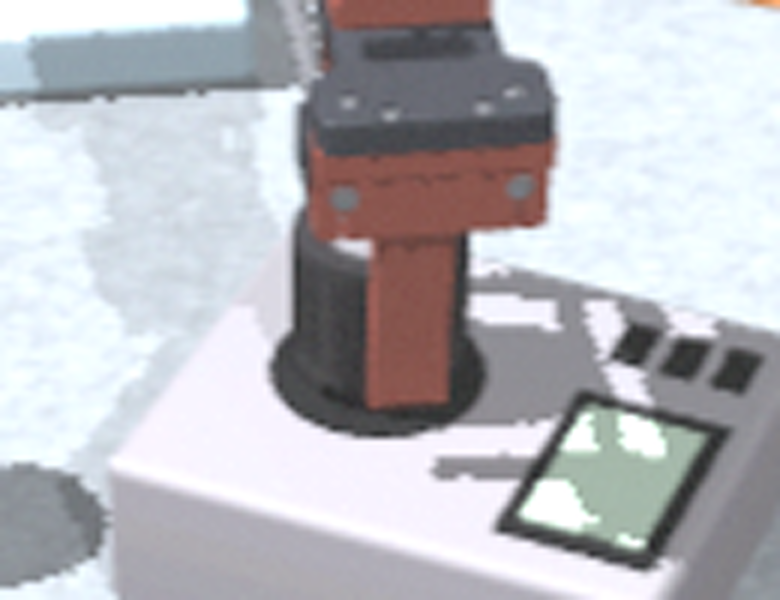

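Run:
```python
from h import *
x,y,z,psi=json.load(open("pose.json"))
env.move_linear([x,y,.17],speed=.15)
env.move_ptp([.5,-.32,.25],[0,90,psi])
s=env.state();print(s["time_s"])
a=imaging.capture("side");cv2.imwrite("pics/s5.png",a)
t=imaging.capture("top");cv2.imwrite("pics/t5.png",t)
f=lambda im,x0,y0:cv2.resize(cv2.convertScaleAbs(im[y0:y0+66,x0:x0+66],alpha=1.8,beta=10),None,fx=6,fy=6,interpolation=cv2.INTER_CUBIC)
cv2.imwrite("pics/c5.png",np.hstack([f(a,290,120),f(t,405,180)]))
```

```text
34.2083
```

View pics/c5.png

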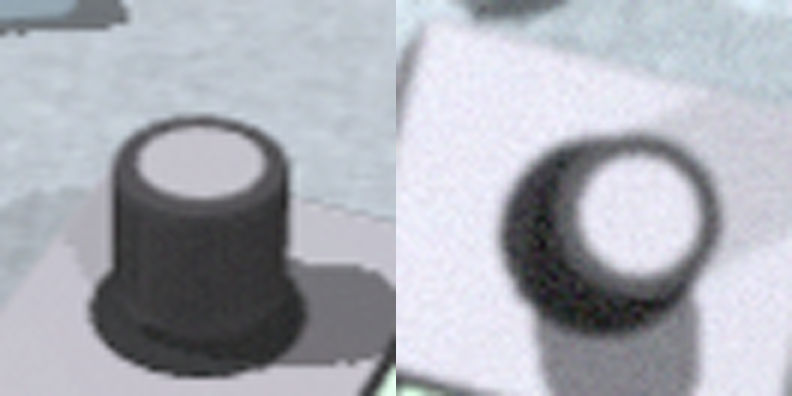

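View pics/s5.png

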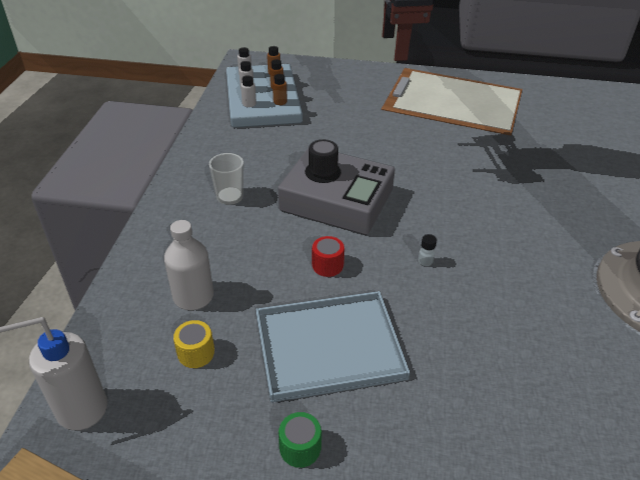

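Run:
```python
from h import *
print(tri((445.35,215.35),(323.1,146.7)))
```

```text
(array([ 0.606, -0.158,  0.114]), array([-0.004, -0.162,  0.151,  0.027]))
```

Run:
```python
from station import env
env.close_job();print(env.state()["time_s"])
```

```text
the job is handed in; nothing more can be done
the job is handed in; nothing more can be done
```

The cap is screwed onto the photometer well and appears fully home. I released it, moved the arm clear and handed the job in at about 34 s of the 61 s limit.

- **Finding the thread:** The cap first landed on the thread starts. Turned backward, it dropped about 2.5 mm onto the flat tops, then about 5 mm into the entry gaps after about 68° of turn in all.
- **Screwing home:** Turning forward, the torque levelled off at about 0.33 N m. From about 70° of tool turn it rose steadily to 0.635 N m, which I took as the solid stop. I eased the twist off to about 0.15 N m before opening the gripper.
- **Forces:** The vertical contact force stayed below about 3 N throughout. Sideways force was below about 1.1 N until the vial engaged and reached about 5.5 N near the stop. Shifting the tool about 0.6 mm brought it down to about 4 N, so the grip was probably slightly off the well's axis.
- **Last pictures:** The cap stands upright and centred, with its top at z ≈ 0.114 m. That is about 8.5 mm below its level on the flat tops, against 8.4–9.1 mm expected, though the camera is only good to about 2 mm. The bottle, beaker, vial and look-alike caps are where they were.
- **One disagreement:** During the loaded part of the turn, the tool sank about 1–2 mm less than the thread pitch predicts. I put this down to the collar's cushion. I did not grip the cap again to check the stop a second time.

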